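Turn the tumbler drum until its port is on top and plug it

TASK

The polishing tumbler's drum spins freely and has stopped with its filling port out of sight underneath. Stroke the drum round with a fingertip until the port points straight up, let go so it rests there, then take the black plug from its wooden rest and seat it fully home in the port, leaving the port upright. Be gentle, never putting more than 25 N on the drum, and leave the jar, the hammer and the ring mandrel where they are.

Things in the scene. Friction and masses are not known exactly. Their poses are not given: they have to be found in the camera images.
- tumbler: Grey fixed stand of the tumbler; origin at bench level under the middle of the drum. The drum's level axle runs along its y axis, 100 mm above the origin. Base plate 10 mm thick, x -83 to 173 mm, y -83 to 83 mm; side plates at y = +-65 to 75 mm, up to z = 115 mm; motor box x 100 to 166 mm, y +-60 mm, up to z = 85 mm.
- drum: Steel drum, about 0.8 kg; origin on the axle at mid-width, y along the axle, z from the axle to the port. Spins freely either way, no stops; bearing friction 0.015 N m, so it stays where it is left and about 0.3 N along its rim moves it. Between its two rubber treads is a 42 mm wide groove, floor at radius 46 mm, where the port block stands.
- tread (a point): On the axle at the middle of one black rubber tread, where a finger can stroke; the other tread lies at -39 mm, this one at +39 mm along the drum's y. Each is 36 mm wide, radius 70 mm, but worn out of true: it rises and falls by up to 3.5 mm about that as the drum turns, with no mark to show where. Firm: 1 mm of press gives 20 N or more, so feel the force while stroking.
- port (a point): Centre of the filling port's mouth, 66 mm from the axle at mid-width; z points out of it. Round hole of 26 mm, 20 mm deep, 2 mm chamfer, in a 38 mm square aluminium block between the treads, its face 4 mm lower than the treads. At the start it points downwards, to either side.
- rest: Light wooden block 90 x 90 x 30 mm, fixed, with a 27 mm hole in the middle in which the plug stands. Origin: centre of its underside.
- plug_center (a point): Middle of the black plug, on its axis, 30 mm above its lower end; z points to the knob. 60 mm tall, 50 g: tapered shank of 24 mm, 16 mm long; flange of 34 mm, 5 mm thick; round knob of 20 mm, 39 mm tall (9 mm below to 30 mm above this point) to grip from above. Fully home, the flange lies on the port block and this point is 14 mm above the mouth.
- jar: Glass jar with a white cap, 60 mm wide, 85 mm tall, origin at the centre of its underside. Leave alone.
- mallet: Bench hammer lying on the table along its x axis, origin on its underside. Leave alone.
- mandrel: Upright steel cone for ring sizing on a 70 mm foot, 140 mm tall, origin at the centre of its underside. Leave alone.
There are look-alikes about, which are no part of the job. Of the things shaped like the part that bears plug_center, the black one is meant.

How it is judged (in metres and radians):
On the way, in this order (a step that is already met when the one before it is completed fails the run):
1. the drum rests, untouched by the robot, with the port pointing up (within 0.15 rad) while the plug is still in its rest (angle between port's own z axis and vertical below 0.15 rad and angular speed of drum below 0.1 rad/s and contact force between each of the arm, the fingers and drum below 0.05 N and distance of plug_center from where it was at the start of the episode below 0.02 m), for 0.2 s.
2. the plug is in the port (x of plug_center in the frame of port between -0.004 and 0.004 m and y of plug_center in the frame of port between -0.004 and 0.004 m and z of plug_center in the frame of port below 0.018 m), for 0.2 s.
At the end, for the whole second after the job is handed in: The plug is fully home in the port (its flange within 2.5 mm of the port block, within 3 mm of the port's axis and 0.12 rad of its direction), the port points up within 0.15 rad, drum and plug are at rest (angle between port's own z axis and vertical below 0.15 rad and angular speed of drum below 0.1 rad/s and x of plug_center in the frame of port between -0.003 and 0.003 m and y of plug_center in the frame of port between -0.003 and 0.003 m and z of plug_center in the frame of port between 0.011 and 0.0165 m and angle between the z axis of plug_center and the z axis of port, either way round below 0.12 rad); the robot touches nothing.
It fails at once if the drum is pushed with the arm or the gripper's body instead of the fingers (contact force between the arm and drum above 1 N).
It fails at once if more than 25 N on the drum, by the robot or through the plug (contact force between anything else and drum above 25 N).
It fails at once if the jar, the hammer or the mandrel is moved by more than 20 mm (distance of any of jar, mallet, mandrel from where it was at the start of the episode above 0.02 m).
It also fails if it takes over 72 s, if anything falls off the work surface, if the arm or the gripper's body presses on something with over 40 N, if the wrist force passes 120 N, or if a joint passes its speed limit or range.

ROBOT

A 6-joint arm with a two-finger parallel gripper is mounted at the origin on the work surface. World frame = base frame: x ahead of the robot, y to its left, z up, the work surface at z = 0. Lengths are in m, angles in degrees, forces in N, time in s.
With the tool pointing down it reaches from about 0.375 to 0.9 m from the base axis. Payload 3.1 kg.
Tool frame: the origin (TCP) lies between the finger pads; the fingertips stand 11 mm ahead of it and the grasp point (between the pads) lies 8 mm behind it; x points along the fingers, y is the direction in which the jaws open and shut, and the axes are right-handed (so a half turn about x gives the same grasp; the last joint's range is limited). The gripper opens to 87 mm and grips with 3 to 60 N. Pads are 19 mm wide; open, the fingers measure 117 mm over their backs; the gripper's body (75 mm by 190 mm) begins 51 mm behind the grasp point.
Start: joints at [66.836, 30.224, 82.088, -0, 67.689, -10.227], TCP at [0.14, 0.609, 0.234] pointing down, gripper open.
Joint ranges: [-176.69, 176.69], [-43.24, 126.21], [12.49, 139.97], [-82, 262], [0, 151.66], [-163.58, 163.58]. Speed limits (degrees/s): [159.86, 159.86, 180, 180, 180, 180].

INTERFACE

Orientations are given as a 3x3 rotation matrix whose columns are the frame's x, y, z axes.
In Python, from rig import bot gives the robot as it stands.
- The arm moves only by the shell command python3 -m inch 'ROWS' [OPENING]. ROWS is a JSON object of lists of equal length, an entry for each row: "dp": the shift along the tool's x, y, z in mm, a list of three; "yaw": the turn about the tool's x in degrees. In form: {"dp": [[tx, ty, tz], ...], "yaw": [yaw, ...]}. A call has 1 to 20 rows; each row shifts and turns the commanded pose from where the row before left it, along the tool's axes as they then stand; what a row does not reach is not made up. A row lasts 1/12 s, in which the tool goes at most 41.7 mm and 7.16 degrees, less where a joint would pass 70% of its speed; a pose out of reach is approached as far as the arm can. A call is refused whole if a number of a shift passes 41.7 or a number of a turn 7.16, either way. A call with a gripper value outside its range is refused whole. OPENING is the finger opening in mm, from 0 to 87, set as the call begins (- or left out, the last holds). The fingers move at their own pace and stop on an object; the grip force is fixed at half the most. Time passes only in rows, so rows that do not move let the fingers close. It gives the time, the measured TCP pose, the force and the opening at its end, in the units of the state.
- bot.read_state(): the state, without advancing time (a new reading comes with each control period).
- bot.capture(name): name is "scene" or "side" or "wrist"; returns a dict with "color" (480x640x3 uint8, red, green, blue), "intrinsics" (3x3 intrinsics, pixels), "k1" (the pictures are not rectified: a ray, as slopes to the right and down, at radius r is drawn at 1 + k1 r^2 times it, then the intrinsics apply), "pose" (4x4, takes a point from camera to world coordinates). Camera axes: x right, y down, z forward; pixel columns grow to the right and rows downward; lengths in m; the calibration is good to about 2 mm. A picture is of the moment at which its call begins. There is no depth.
- bot.hand_in(): hands the job in, once; it reports no verdict.
The state is a dict: "time_s": time; "joint_positions": joint angles; "qvel": joint speeds; "tau": joint torques, N m; "position": TCP position; "tcp_rot": TCP orientation; "force": force on the tool from outside, world axes, zero at the start; "moment": the same for the moment, N m; "opening": opening from 0.0 (shut) to 1.0 (fully open).
Only numpy, scipy, OpenCV 4.12 (cv2) and the standard library are available. Lean on these libraries where they do the work, as an engineer would, in place of code of your own. Each camera call takes 0.05 s, during which the arm holds its last target.

## Working session

There is one attempt and no reset: what is moved stays moved. The work goes in short steps, Python scripts to look and compute and a shell command to move; the robot and the scene stay as the last step left them, time stands still between calls to the robot, and variables do not carry over. Pictures are saved under pics/ and viewed, and the job is handed in when it is done.

```bash
ls; mkdir -p pics; python3 - <<'E'
from rig import bot
import cv2,json
s=bot.read_state(); print(s)
for n in ["scene","side","wrist"]:
    c=bot.capture(n); cv2.imwrite(f"pics/{n}0.png",c["color"][:,:,::-1]); print(n,c["intrinsics"].tolist(),c["k1"],c["pose"].round(4).tolist() if hasattr(c["pose"],'round') else c["pose"])
E
```

```text
pics
{'time_s': 0.0, 'joint_positions': array([ 6.68379587e+01,  3.02768924e+01,  8.21547677e+01,  1.16406876e-03,
        6.76896042e+01, -1.02261024e+01]), 'qvel': array([ 0.12323278,  0.14240762, -0.0844248 ,  0.09997327, -0.01781541,
       -0.07410747]), 'tau': array([-1.34987768e-03, -4.40047896e+01, -1.76588237e+01,  6.31576963e-02,
        5.84440981e-02, -1.78920427e-04]), 'position': array([0.13958914, 0.60850048, 0.23260283]), 'tcp_rot': array([[-8.49753824e-04,  2.23868146e-01,  9.74619070e-01],
       [-1.93847109e-03,  9.74617222e-01, -2.23869412e-01],
       [-9.99997760e-01, -2.07950478e-03, -3.94222781e-04]]), 'force': array([-1.09867024, -0.10418404, -0.2144968 ]), 'moment': array([ 0.01035185, -0.02926959,  0.0464423 ]), 'opening': 0.9957882480747644}
scene [[470.1438311663333, 0.0, 321.66905682700656], [0.0, 470.1438311663333, 236.3031724714402], [0.0, 0.0, 1.0]] 0.029285810567006042 [[0.032, 0.6932, -0.7201, 1.1593], [0.9994, -0.0138, 0.031, -0.0181], [0.0115, -0.7206, -0.6932, 0.7671], [0.0, 0.0, 0.0, 1.0]]
side [[518.4732185500172, 0.0, 321.31859859440544], [0.0, 518.4732185500172, 242.14953183590427], [0.0, 0.0, 1.0]] -0.09048321306393188 [[0.7972, -0.3565, 0.4872, 0.0125], [-0.6034, -0.4962, 0.6243, -0.6302], [0.0192, -0.7916, -0.6107, 0.7242], [0.0, 0.0, 0.0, 1.0]]
wrist [[393.83692769323494, 0.0, 319.8801299589064], [0.0, 393.83692769323494, 240.68595945562615], [0.0, 0.0, 1.0]] -0.04788366493366981 [[0.224, 0.9386, 0.2626, 0.0671], [0.9746, -0.215, -0.0629, 0.6248], [-0.0026, 0.27, -0.9629, 0.3838], [0.0, 0.0, 0.0, 1.0]]
```

View pics/scene0.png

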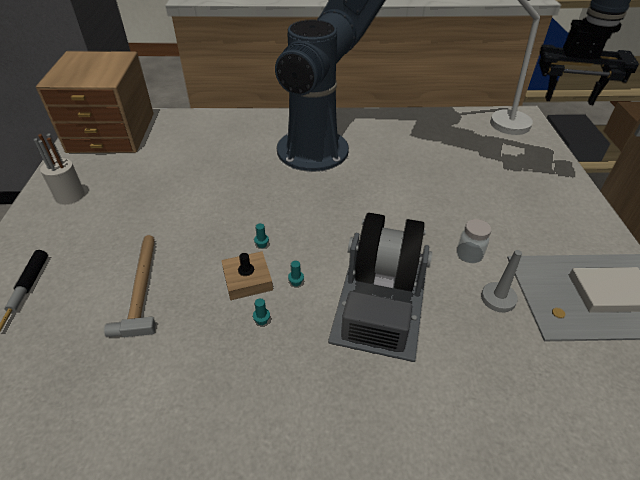

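View pics/side0.png

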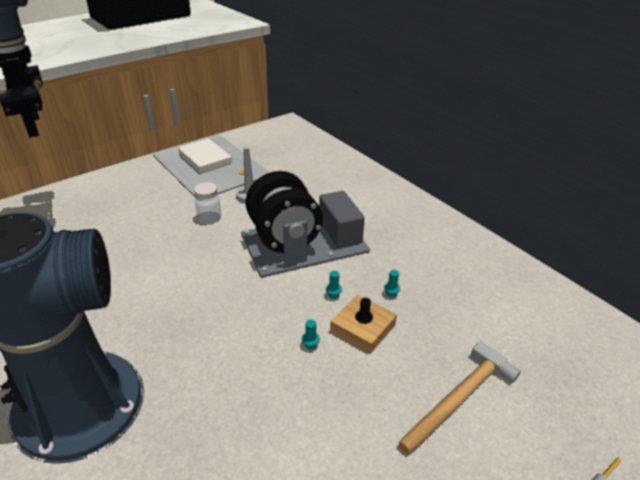

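View pics/wrist0.png

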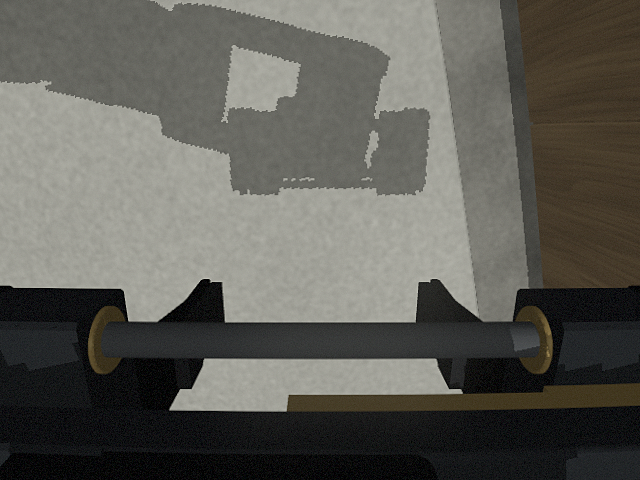

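The scene view shows the black plug in its wooden rest at about (245,264), with three teal decoys around it. The tumbler is at about (388,270), with the groove between its treads empty on top. The jar is at (474,240), the mandrel at (505,285) and the hammer at (140,290). I'll zoom in to measure.

```bash
cat > h.py <<'E'
import numpy as np,cv2
from rig import bot
def ray(c,u,v):
    K=c["intrinsics"];k=c["k1"]
    x=(u-K[0][2])/K[0][0];y=(v-K[1][2])/K[1][1]
    r=np.hypot(x,y);q=r
    for _ in range(30): q=r/(1+k*q*q)
    s=q/r if r>0 else 1
    d=np.array([x*s,y*s,1.]);P=np.array(c["pose"])
    return P[:3,3],P[:3,:3]@d
def onz(c,u,v,z):
    o,d=ray(c,u,v);return o+d*(z-o[2])/d[2]
def proj(c,p):
    P=np.array(c["pose"]);q=P[:3,:3].T@(np.asarray(p)-P[:3,3]);x,y=q[0]/q[2],q[1]/q[2]
    f=1+c["k1"]*(x*x+y*y);K=c["intrinsics"]
    return K[0][0]*x*f+K[0][2],K[1][1]*y*f+K[1][2]
def two(c1,a,c2,b):
    o1,d1=ray(c1,*a);o2,d2=ray(c2,*b)
    A=np.stack([d1,-d2],1);t=np.linalg.lstsq(A,o2-o1,rcond=None)[0]
    p,q=o1+t[0]*d1,o2+t[1]*d2
    return (p+q)/2,np.linalg.norm(p-q)
E
python3 - <<'E'
import cv2
a=cv2.imread("pics/scene0.png")
cv2.imwrite("pics/z1.png",cv2.resize(a[200:360,200:440],None,fx=3.3,fy=3.3,interpolation=cv2.INTER_CUBIC))
b=cv2.imread("pics/side0.png")
cv2.imwrite("pics/z2.png",cv2.resize(b[150:360,230:410],None,fx=2.85,fy=2.85,interpolation=cv2.INTER_CUBIC))
E
```

```text
(no output)
```

View pics/z1.png

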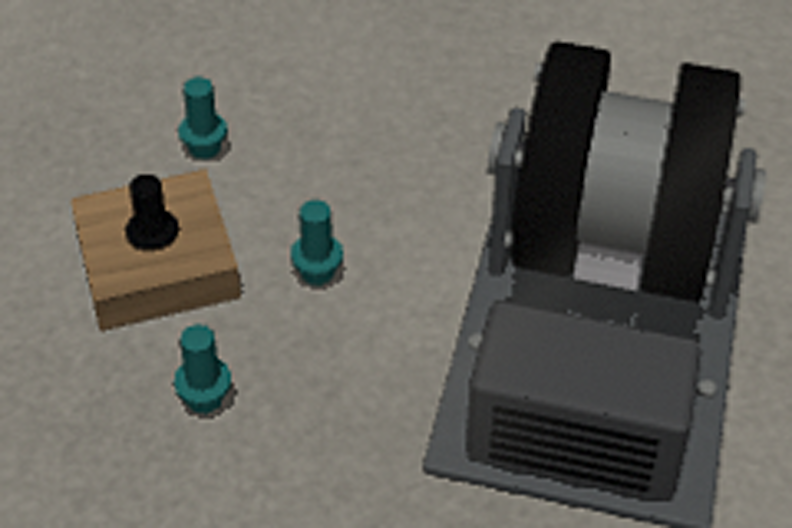

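View pics/z2.png

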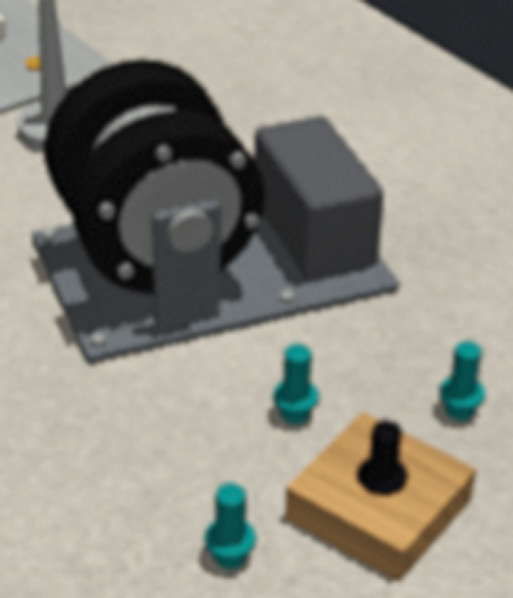

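```bash
python3 - <<'E'
import cv2,numpy as np
from h import *
cs=bot.capture("scene");cd=bot.capture("side")
S=lambda x,y:(x/3.3+200-.35,y/3.3+200-.35)
D=lambda x,y:(x/2.85+230-.32,y/2.85+150-.32)
pts={}
pts['FL s']=onz(cs,*S(425,466),.01)
pts['FR s']=onz(cs,*S(713,524),.01)
pts['BLside(-x,-y)']=onz(cd,*D(90,357),.01)
pts['FLside(+x,-y)']=onz(cd,*D(397,285),.01)
pts['BR(-x,+y)']=onz(cd,*D(35,237),.01)
for k,v in pts.items(): print(k,v.round(4))
a=cs["color"][:,:,::-1].copy();b=cd["color"][:,:,::-1].copy()
# rest top corners z=.03
for n,c,ps in [("scene",cs,[S(72,199),S(207,171),S(240,283),S(97,303)]),("side",cd,[D(365,413),D(476,472),D(401,551),D(287,489)])]:
    q=np.array([onz(c,*p,.03) for p in ps]);print(n,q.round(4).tolist(),q.mean(0).round(4), np.linalg.norm(np.diff(q,axis=0),axis=1).round(3))
# knob top centre z=.074
print(onz(cs,*S(146,180),.074),onz(cd,*D(387,428),.074))
print(two(cs,S(146,180),cd,D(387,428)))
# axle ends
print('axle', two(cs,S(493,148),cd,D(188,228)))
# teal tops z .06
for p,q in [((200,84),(230,493)),((315,207),(298,352)),((197,332),(467,350))]:
    print('teal',two(cs,S(*p),cd,D(*q)))
h=cv2.cvtColor(a,cv2.COLOR_BGR2GRAY)
cv2.imwrite("pics/z3.png",cv2.resize(a[205:300,340:435],None,fx=6,fy=6,interpolation=cv2.INTER_CUBIC))
E
```

```text
FL s [0.6572 0.0195 0.01  ]
FR s [0.6984 0.1775 0.01  ]
BLside(-x,-y) [0.4133 0.0838 0.01  ]
FLside(+x,-y) [0.6518 0.0163 0.01  ]
BR(-x,+y) [0.455  0.2346 0.01  ]
scene [[0.4623, -0.2018, 0.03], [0.4388, -0.116, 0.03], [0.5357, -0.0901, 0.03], [0.5495, -0.1761, 0.03]] [ 0.4966 -0.146   0.03  ] [0.089 0.1   0.087]
side [[0.5231, -0.095, 0.03], [0.5458, -0.1809, 0.03], [0.461, -0.2029, 0.03], [0.4364, -0.1197, 0.03]] [ 0.4916 -0.1496  0.03  ] [0.089 0.088 0.087]
[ 0.48873982 -0.14731068  0.074     ] [ 0.49313898 -0.14767269  0.074     ]
(array([ 0.49144062, -0.14786859,  0.07591098]), np.float64(0.002319248234808391))
axle (array([0.49165842, 0.06712753, 0.10195754]), np.float64(0.0032037653249722))
teal (array([ 0.38740755, -0.12250037,  0.0600877 ]), np.float64(0.0025355111278241114))
teal (array([ 0.50234651, -0.04422886,  0.06076305]), np.float64(0.002284934957185168))
teal (array([ 0.59813478, -0.11089213,  0.06039981]), np.float64(0.0019279296165507051))
```

View pics/z3.png

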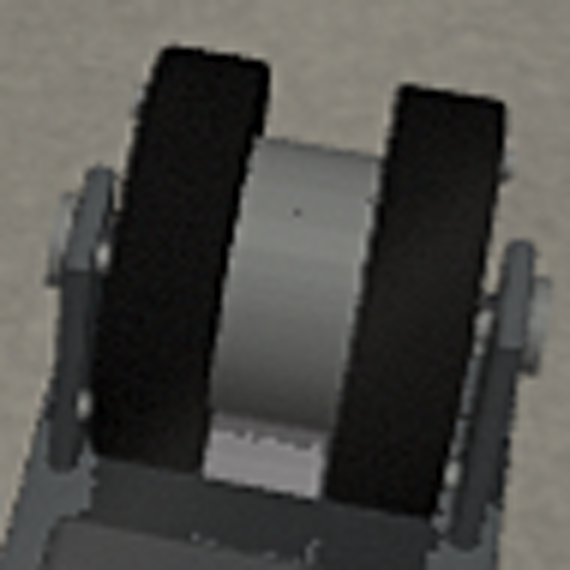

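The drum's bright block side shows at zoom (265,455), so the port points down and towards +x, the motor side. I'll stroke the top towards -x. The tumbler origin is near (0.512, 0.140) with x heading about -15°, and the plug is near (0.491, -0.148). First step: turn the tool to match and close the fingers.

```bash
python3 -m inch '{"dp":[[0,0,0],[0,0,0],[0,0,0],[0,0,0],[0,0,0],[0,0,0],[0,0,0],[0,0,0],[0,0,0],[0,0,0],[0,0,0],[0,0,0],[0,0,0]],"yaw":[7.1,7.1,7.1,7.1,7.1,7.1,7.1,7.1,7.1,7.1,7.1,7.1,7]}' 0
python3 -c "
from h import *
s=bot.read_state();print(s['time_s'],s['tcp_rot'].round(3).tolist(),s['joint_positions'].round(1),s['force'])"
```

```text
time_s: 1.33
position: [0.1398, 0.609, 0.2334]
tcp_rot: [[-0.0, 0.964, -0.267], [-0.0, -0.267, -0.964], [-1.0, -0.0, 0.0]]
force: [-0.2, 1.0, -1.0]
opening: 0.096
1.3333 [[-0.0, 0.964, -0.267], [-0.0, -0.267, -0.964], [-1.0, -0.0, 0.0]] [66.8 30.2 82.1 -0.  67.7 82.3] [-0.20247021  0.98729187 -0.95075458]
```

```bash
python3 -m inch '{"dp":[[0,26,19.6],[0,26,19.6],[0,26,19.6],[0,26,19.6],[0,26,19.6],[0,26,19.6],[0,26,19.6],[0,26,19.6],[0,26,19.6],[0,26,19.6],[0,26,19.6],[0,26,19.6],[0,26,19.6],[0,26,19.6],[0,26,19.6],[0,26,19.6],[0,26,19.6],[0,26,19.6],[0,26,19.6],[0,26,19.6]],"yaw":[0,0,0,0,0,0,0,0,0,0,0,0,0,0,0,0,0,0,0,0]}'
python3 -c "
from h import *
for n in ['wrist','side','scene']:
    c=bot.capture(n);cv2.imwrite('pics/%s1.png'%n,c['color'][:,:,::-1])
s=bot.read_state();print(s['time_s'],s['position'],s['force'],s['joint_positions'].round(1))"
```

```text
time_s: 3.0
position: [0.5402, 0.0935, 0.2336]
tcp_rot: [[-0.0, 0.965, -0.261], [0.0, -0.261, -0.965], [-1.0, -0.0, -0.0]]
force: [0.7, 0.4, 0.2]
opening: 0.009
3.15 [0.54109997 0.09294294 0.23342898] [-1.13998014 -0.04726708 -0.67376606] [-1.9 24.4 93.1 -0.  62.5 13.4]
```

View pics/wrist1.png

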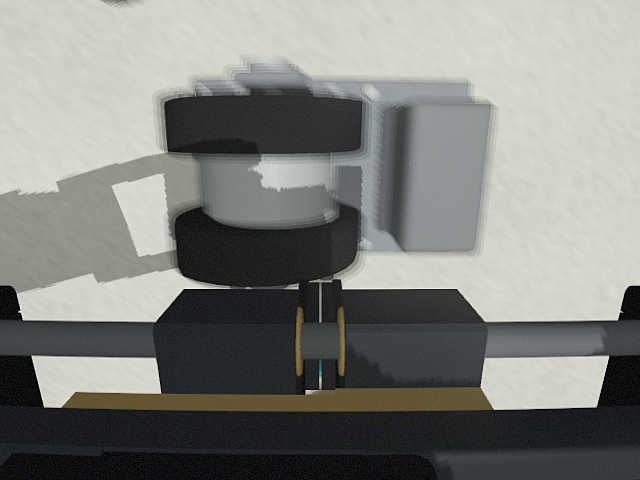

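View pics/scene1.png

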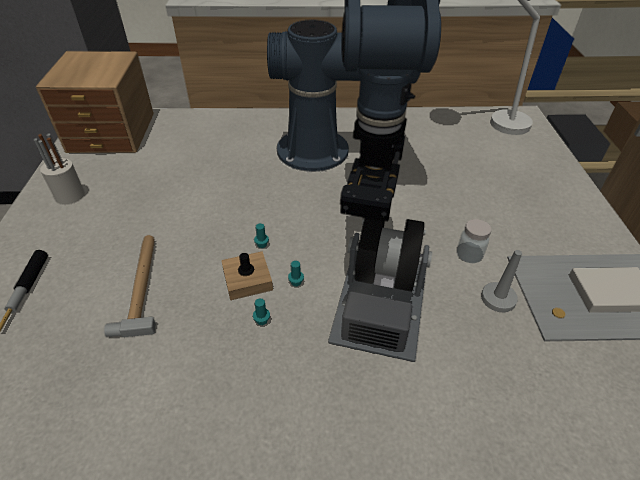

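View pics/side1.png

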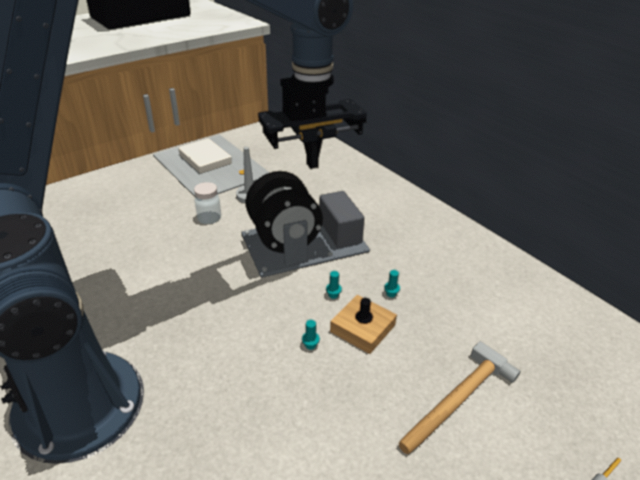

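```bash
python3 -m inch '{"dp":[[20,0,0],[20,0,0],[8,0,0],[4,0,0],[0,0,0]],"yaw":[0,0,0,0,0]}'
python3 -m inch '{"dp":[[1,0,0],[1,0,0]],"yaw":[0,0]}'
python3 -m inch '{"dp":[[1,0,0],[1,0,0]],"yaw":[0,0]}'
```

```text
time_s: 3.57
position: [0.5385, 0.0957, 0.1809]
tcp_rot: [[-0.002, 0.966, -0.26], [0.0, -0.26, -0.966], [-1.0, -0.002, 0.0]]
force: [-1.0, -0.7, -0.1]
opening: 0.006
time_s: 3.73
position: [0.5401, 0.0953, 0.1805]
tcp_rot: [[0.002, 0.965, -0.261], [0.0, -0.261, -0.965], [-1.0, 0.002, -0.001]]
force: [1.0, 0.5, -0.3]
opening: 0.004
time_s: 3.9
position: [0.5399, 0.095, 0.1782]
tcp_rot: [[0.002, 0.965, -0.261], [-0.0, -0.261, -0.965], [-1.0, 0.001, -0.0]]
force: [0.3, -0.3, 0.3]
opening: 0.006
```

```bash
cat > /dev/null; for i in 1; do :; done
python3 -m inch '{"dp":[[0.8,0,0],[0.2,0,0]],"yaw":[0,0]}' | grep -E "pos|force"
python3 -m inch '{"dp":[[0.8,0,0],[0.2,0,0]],"yaw":[0,0]}'| grep -E "pos|force"
```

```text
position: [0.5395, 0.0949, 0.1767]
force: [0.5, -0.4, 0.3]
position: [0.5395, 0.0949, 0.1755]
force: [-0.4, -0.2, 0.4]
```

```bash
python3 -m inch '{"dp":[[0.8,0,0],[0.2,0,0]],"yaw":[0,0]}' | grep -E "pos|force"
```

```text
position: [0.5394, 0.0949, 0.1744]
force: [-0.3, 0.1, 0.1]
```

```bash
python3 -m inch '{"dp":[[0.8,0,0],[0.2,0,0]],"yaw":[0,0]}' | grep -E "pos|force"
```

```text
position: [0.5394, 0.0949, 0.1734]
force: [0.1, -0.9, -0.2]
```

```bash
python3 -m inch '{"dp":[[0.7,0,0],[0,0,0]],"yaw":[0,0]}' | grep -E "pos|force"
```

```text
position: [0.5394, 0.0949, 0.1727]
force: [-0.2, 0.1, -0.4]
```

```bash
python3 -m inch '{"dp":[[0.7,0,0],[0,0,0]],"yaw":[0,0]}' | grep -E "pos|force"
```

```text
position: [0.5394, 0.0949, 0.1721]
force: [0.4, -0.9, -0.9]
```

```bash
python3 -m inch '{"dp":[[0.7,0,0],[0,0,0]],"yaw":[0,0]}' | grep -E "pos|force"
```

```text
position: [0.5394, 0.0949, 0.1713]
force: [0.1, -0.5, -0.9]
```

```bash
python3 -m inch '{"dp":[[0.7,0,0],[0,0,0]],"yaw":[0,0]}' | grep -E "pos|force"
```

```text
position: [0.5398, 0.0949, 0.1709]
force: [0.2, -1.0, 0.2]
```

```bash
python3 -m inch '{"dp":[[0.4,0,0],[0,0,0]],"yaw":[0,0]}' | grep -E "pos|force"
```

```text
position: [0.5401, 0.0948, 0.1706]
force: [0.8, -0.7, 0.9]
```

```bash
python3 -m inch '{"dp":[[0.4,0,0],[0,0,0]],"yaw":[0,0]}' | grep -E "pos|force"
```

```text
position: [0.5404, 0.0947, 0.1704]
force: [1.8, -0.7, 3.4]
```

```bash
python3 -m inch '{"dp":[[0.4,0,0],[0,0,0]],"yaw":[0,0]}' | grep -E "pos|force"
```

```text
position: [0.5407, 0.0946, 0.1702]
force: [2.4, -2.3, 5.3]
```

```bash
python3 -m inch '{"dp":[[-1.1,-2.5,0],[-1.1,-2.5,0]],"yaw":[0,0]}' | grep -E "time|pos|force"
```

```text
time_s: 5.9
position: [0.536, 0.096, 0.1725]
force: [2.1, -1.5, 6.1]
```

```bash
python3 -m inch '{"dp":[[-0.9,-2.5,0],[-0.9,-2.5,0]],"yaw":[0,0]}' | grep -E "time|pos|force"
```

```text
time_s: 6.07
position: [0.5309, 0.0974, 0.1745]
force: [2.7, -2.5, 6.2]
```

```bash
python3 -m inch '{"dp":[[-0.8,-2.5,0],[-0.7,-2.5,0]],"yaw":[0,0]}' | grep -E "pos|force"
```

```text
position: [0.5258, 0.0988, 0.176]
force: [2.1, -1.2, 7.6]
```

```bash
python3 -m inch '{"dp":[[-0.6,-2.5,0],[-0.5,-2.5,0]],"yaw":[0,0]}' | grep -E "pos|force"
```

```text
position: [0.5207, 0.1003, 0.1771]
force: [1.8, -0.7, 7.3]
```

```bash
python3 -m inch '{"dp":[[-0.4,-2.5,0],[-0.3,-2.5,0]],"yaw":[0,0]}' | grep -E "pos|force"
```

```text
position: [0.5155, 0.1017, 0.1776]
force: [0.0, 0.2, 6.7]
```

```bash
python3 -m inch '{"dp":[[-0.2,-2.5,0],[-0.1,-2.5,0]],"yaw":[0,0]}' | grep -E "pos|force"
```

```text
position: [0.5106, 0.1031, 0.1781]
force: [0.3, -0.4, 8.6]
```

```bash
python3 -m inch '{"dp":[[0,-2.5,0],[0,-2.5,0]],"yaw":[0,0]}' | grep -E "pos|force"
```

```text
position: [0.5057, 0.1045, 0.1782]
force: [0.5, -0.3, 10.2]
```

```bash
python3 -m inch '{"dp":[[0.1,-2.5,0],[0.1,-2.5,0]],"yaw":[0,0]}' | grep -E "pos|force"
```

```text
position: [0.5009, 0.1058, 0.1782]
force: [0.7, -1.0, 10.6]
```

```bash
python3 -m inch '{"dp":[[-0.4,-2.5,0],[-0.2,-2.5,0]],"yaw":[0,0]}' | grep -E "pos|force"
```

```text
position: [0.4953, 0.1074, 0.178]
force: [0.8, 2.0, 4.7]
```

```bash
python3 -m inch '{"dp":[[0.2,-2.5,0],[0.3,-2.5,0]],"yaw":[0,0]}' | grep -E "pos|force"
```

```text
position: [0.4903, 0.1087, 0.1775]
force: [-0.3, 1.5, 6.8]
```

```bash
python3 -m inch '{"dp":[[0.4,-2.5,0],[0.4,-2.5,0]],"yaw":[0,0]}' | grep -E "pos|force"
```

```text
position: [0.4852, 0.1102, 0.1766]
force: [-0.1, 2.5, 5.9]
```

```bash
python3 -m inch '{"dp":[[0.5,-2.5,0],[0.6,-2.5,0]],"yaw":[0,0]}' | grep -E "pos|force"
```

```text
position: [0.4801, 0.1116, 0.1757]
force: [-1.3, 1.6, 10.1]
```

```bash
python3 -m inch '{"dp":[[0.7,-2.5,0],[0.8,-2.5,0]],"yaw":[0,0]}' | grep -E "pos|force"
```

```text
position: [0.4749, 0.113, 0.1741]
force: [-1.8, 2.5, 8.2]
```

```bash
python3 -m inch '{"dp":[[0.9,-2.5,0],[1.0,-2.5,0]],"yaw":[0,0]}' | grep -E "pos|force"
```

```text
position: [0.4695, 0.1145, 0.1719]
force: [-2.2, 2.9, 7.9]
```

```bash
python3 -m inch '{"dp":[[1.1,-2.5,0],[1.2,-2.5,0]],"yaw":[0,0]}' | grep -E "pos|force"
```

```text
position: [0.4643, 0.1159, 0.1694]
force: [-1.4, 3.1, 6.6]
```

```bash
python3 -m inch '{"dp":[[-6,-2,0],[-20,0,0],[-10,30,0],[0,30,0],[0,15,0],[0,0,0],[0,0,0]],"yaw":[0,0,0,0,0,0,0]}'
python3 -c "
from h import *
for n in ['wrist','scene']:
    c=bot.capture(n);cv2.imwrite('pics/%s2.png'%n,c['color'][:,:,::-1] if n=='wrist' else cv2.resize(c['color'][200:360,300:480,::-1],None,fx=3.3,fy=3.3,interpolation=2))
s=bot.read_state();print(s['time_s'],s['position'],s['force'])"
```

```text
time_s: 8.82
position: [0.5366, 0.0953, 0.2048]
tcp_rot: [[-0.003, 0.965, -0.262], [0.0, -0.262, -0.965], [-1.0, -0.003, 0.001]]
force: [-0.5, 0.1, 0.6]
opening: 0.004
8.9167 [0.53517531 0.09579129 0.20464004] [0.22401605 0.95916    0.05877947]
```

View pics/wrist2.png

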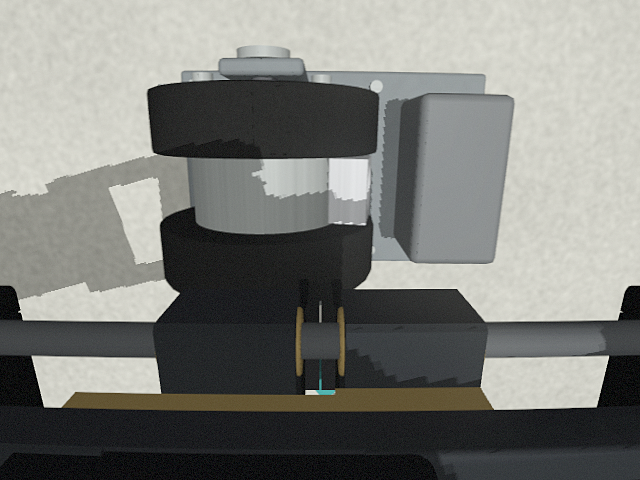

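View pics/scene2.png

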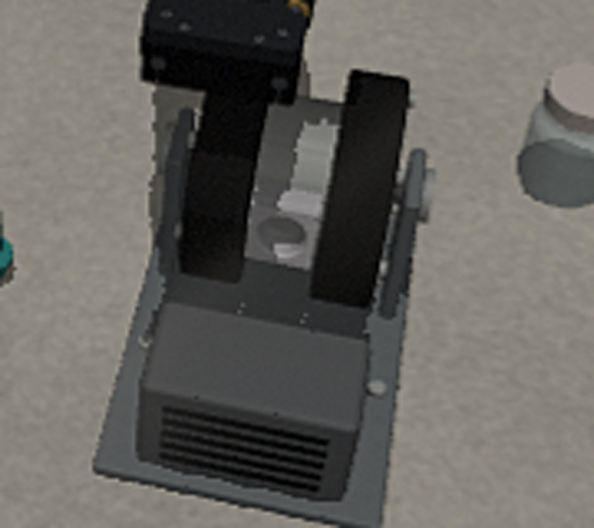

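The scene zoom now shows the port mouth at (282,235), which is pixel (385.1,270.9). I'll intersect that ray with the mid-width plane to get the port's angle.

```bash
python3 - <<'E'
from h import *
c=bot.capture("scene")
o,d=ray(c,385.1,270.9)
C=np.array([.512,.140,.1]);h=np.radians(-15);t=np.array([np.cos(h),np.sin(h),0]);n=np.array([-np.sin(h),np.cos(h),0])
s=((C-o)@n)/(d@n);p=o+s*d-C
print(p@t,p[2],np.hypot(p@t,p[2]),np.degrees(np.arctan2(p@t,p[2])))
# cylinder y
A=lambda s:(lambda q:(q@t,q@n,q[2]))(o+s*d-C)
for s in np.linspace(s-.05,s+.05,6): print(np.round(A(s),4),np.hypot(A(s)[0],A(s)[2]))
E
```

```text
-0.11886862546874315 -0.18653582280538497 0.2211907848679739 -147.4929653393602
[-0.0846  0.0006 -0.1493] 0.17162093873121845
[-0.0983  0.0004 -0.1642] 0.19138532380504633
[-1.120e-01  1.000e-04 -1.791e-01] 0.21123842584952085
[-1.257e-01 -1.000e-04 -1.940e-01] 0.23115738745116476
[-0.1394 -0.0004 -0.2089] 0.2511265374697697
[-0.1531 -0.0006 -0.2238] 0.27113478696085225
```

```bash
cat >> h.py <<'E'
C=np.array([.512,.140,.1]);hh=np.radians(-15);T=np.array([np.cos(hh),np.sin(hh),0]);N=np.array([-np.sin(hh),np.cos(hh),0])
def cyl(c,u,v,R=.066):
    o,d=ray(c,u,v);a=np.array([(o-C)@T,o[2]-.1]);b=np.array([d@T,d[2]])
    r=np.roots([b@b,2*a@b,a@a-R*R]);s=min(r.real);q=o+s*d-C
    return np.round([q@T,q@N,q[2]],4),np.degrees(np.arctan2(q@T,q[2])),abs(r.imag).max()
E
python3 -c "
from h import *
print(cyl(bot.capture('scene'),385.1,270.9))"
```

```text
(array([0.0647, 0.0035, 0.0131]), np.float64(78.57637038745271), np.float64(0.0))
```

```bash
python3 -m inch '{"dp":[[14,7,0],[12,0,0],[0,0,0],[0,0,0]],"yaw":[0,0,0,0]}' | grep -E "pos|force"
```

```text
position: [0.5429, 0.0939, 0.179]
force: [-1.5, 0.2, 0.2]
```

```bash
python3 -m inch '{"dp":[[1,0,0],[1,0,0],[0,0,0]],"yaw":[0,0,0]}' | grep -E "pos|force"
```

```text
position: [0.5443, 0.0937, 0.1779]
force: [-0.7, -0.6, -0.4]
```

```bash
python3 -m inch '{"dp":[[1,0,0],[1,0,0],[0,0,0]],"yaw":[0,0,0]}' | grep -E "pos|force"
```

```text
position: [0.5442, 0.0937, 0.1754]
force: [-0.2, 0.0, -0.5]
```

```bash
python3 -m inch '{"dp":[[0.8,0,0],[0.7,0,0],[0,0,0]],"yaw":[0,0,0]}' | grep -E "pos|force"
```

```text
position: [0.5442, 0.0936, 0.1738]
force: [1.1, -0.4, -0.2]
```

```bash
python3 -m inch '{"dp":[[0.8,0,0],[0.7,0,0],[0,0,0]],"yaw":[0,0,0]}' | grep -E "pos|force"
```

```text
position: [0.5442, 0.0936, 0.1723]
force: [1.0, -0.2, 0.9]
```

```bash
python3 -m inch '{"dp":[[0.8,0,0],[0.7,0,0],[0,0,0]],"yaw":[0,0,0]}' | grep -E "pos|force"
```

```text
position: [0.5442, 0.0936, 0.1708]
force: [0.6, -0.6, -0.3]
```

```bash
python3 -m inch '{"dp":[[0.6,0,0],[0.6,0,0],[0,0,0]],"yaw":[0,0,0]}' | grep -E "pos|force"
```

```text
position: [0.5443, 0.0936, 0.1696]
force: [0.1, -0.0, -0.1]
```

```bash
python3 -m inch '{"dp":[[0.6,0,0],[0.4,0,0],[0,0,0]],"yaw":[0,0,0]}' | grep -E "pos|force"
```

```text
position: [0.5443, 0.0936, 0.1687]
force: [-0.1, -0.2, -0.0]
```

```bash
python3 -m inch '{"dp":[[0.5,0,0],[0.3,0,0],[0,0,0]],"yaw":[0,0,0]}' | grep -E "pos|force"
```

```text
position: [0.5448, 0.0935, 0.1682]
force: [0.0, -0.9, 1.0]
```

```bash
python3 -m inch '{"dp":[[0.4,0,0],[0.3,-0.5,0]],"yaw":[0,0]}' | grep -E "pos|force"
```

```text
position: [0.5451, 0.0935, 0.1678]
force: [1.8, -0.7, 4.9]
```

```bash
python3 -m inch '{"dp":[[-1.2,-2.5,0],[-1.2,-2.5,0]],"yaw":[0,0]}' | grep -E "time|pos|force"
```

```text
time_s: 11.68
position: [0.5406, 0.0947, 0.1706]
force: [3.1, -1.4, 5.4]
```

```bash
python3 -m inch '{"dp":[[-1.0,-2.5,0],[-1.0,-2.5,0]],"yaw":[0,0]}' | grep -E "time|pos|force"
```

```text
time_s: 11.85
position: [0.5357, 0.0961, 0.1729]
force: [3.2, -1.5, 5.6]
```

```bash
python3 -m inch '{"dp":[[-0.8,-2.5,0],[-0.8,-2.5,0]],"yaw":[0,0]}' | grep -E "time|pos|force"
```

```text
time_s: 12.02
position: [0.531, 0.0974, 0.1748]
force: [2.2, -1.7, 7.7]
```

```bash
python3 -m inch '{"dp":[[-0.8,-2.5,0],[-0.7,-2.5,0]],"yaw":[0,0]}' | grep -E "pos|force"
```

```text
position: [0.5259, 0.0989, 0.1763]
force: [2.1, -1.2, 7.3]
```

```bash
python3 -m inch '{"dp":[[-0.6,-2.5,0],[-0.6,-2.5,0]],"yaw":[0,0]}' | grep -E "pos|force"
```

```text
position: [0.5205, 0.1004, 0.1772]
force: [0.8, -1.0, 7.3]
```

```bash
python3 -m inch '{"dp":[[-0.4,-2.5,0],[-0.3,-2.5,0]],"yaw":[0,0]}' | grep -E "pos|force"
```

```text
position: [0.5157, 0.1017, 0.1781]
force: [1.2, -0.4, 8.7]
```

```bash
python3 -m inch '{"dp":[[-0.3,-2.5,0],[-0.3,-2.5,0]],"yaw":[0,0]}' | grep -E "pos|force"
```

```text
position: [0.5106, 0.1032, 0.1787]
force: [0.5, 0.1, 7.9]
```

```bash
python3 -m inch '{"dp":[[-0.2,-2.5,0],[-0.1,-2.5,0]],"yaw":[0,0]}' | grep -E "pos|force"
```

```text
position: [0.5055, 0.1046, 0.1789]
force: [1.2, 0.1, 9.0]
```

```bash
python3 -m inch '{"dp":[[-0.1,-2.5,0],[0,-2.5,0]],"yaw":[0,0]}' | grep -E "pos|force"
```

```text
position: [0.5008, 0.1059, 0.179]
force: [0.5, -0.5, 9.7]
```

```bash
python3 -m inch '{"dp":[[0,-2.5,0],[0.1,-2.5,0]],"yaw":[0,0]}' | grep -E "pos|force"
```

```text
position: [0.4958, 0.1073, 0.1789]
force: [-0.3, -0.0, 9.4]
```

```bash
python3 -m inch '{"dp":[[0.2,-2.5,0],[0.2,-2.5,0]],"yaw":[0,0]}' | grep -E "pos|force"
```

```text
position: [0.4905, 0.1088, 0.1784]
force: [-0.4, 0.5, 9.7]
```

```bash
python3 -m inch '{"dp":[[0.2,-2.5,0],[0.3,-2.5,0]],"yaw":[0,0]}' | grep -E "pos|force"
```

```text
position: [0.4851, 0.1103, 0.1778]
force: [-2.2, 0.4, 14.4]
```

```bash
python3 -m inch '{"dp":[[0.5,-2.5,0],[0.6,-2.5,0]],"yaw":[0,0]}' | grep -E "pos|force"
```

```text
position: [0.4801, 0.1116, 0.1768]
force: [-2.7, 1.8, 12.1]
```

```bash
python3 -m inch '{"dp":[[0.7,-2.5,0],[0.8,-2.5,0]],"yaw":[0,0]}' | grep -E "pos|force"
```

```text
position: [0.4745, 0.1132, 0.1752]
force: [-3.4, 2.9, 12.0]
```

```bash
python3 -m inch '{"dp":[[0.8,-2.5,0],[0.9,-2.5,0]],"yaw":[0,0]}' | grep -E "pos|force"
```

```text
position: [0.469, 0.1147, 0.1731]
force: [-3.1, 3.5, 9.8]
```

```bash
python3 -m inch '{"dp":[[-6,-2,0],[-20,0,0],[-10,0,0],[0,0,15],[0,0,15],[0,0,0],[0,0,0]],"yaw":[0,0,0,0,0,0,0]}'
python3 -c "
from h import *
for n in ['wrist','scene']:
    c=bot.capture(n);cv2.imwrite('pics/%s3.png'%n,c['color'][:,:,::-1] if n=='wrist' else cv2.resize(c['color'][200:360,300:480,::-1],None,fx=3.3,fy=3.3,interpolation=2))
s=bot.read_state();print(s['time_s'],s['position'],s['force'])"
```

```text
time_s: 14.6
position: [0.4606, 0.0848, 0.2082]
tcp_rot: [[-0.002, 0.965, -0.263], [0.001, -0.263, -0.965], [-1.0, -0.002, 0.0]]
force: [-0.2, 0.2, -0.3]
opening: 0.004
14.7 [0.46126173 0.08529086 0.20817695] [-0.18983102  0.41787033  0.54885367]
```

View pics/wrist3.png

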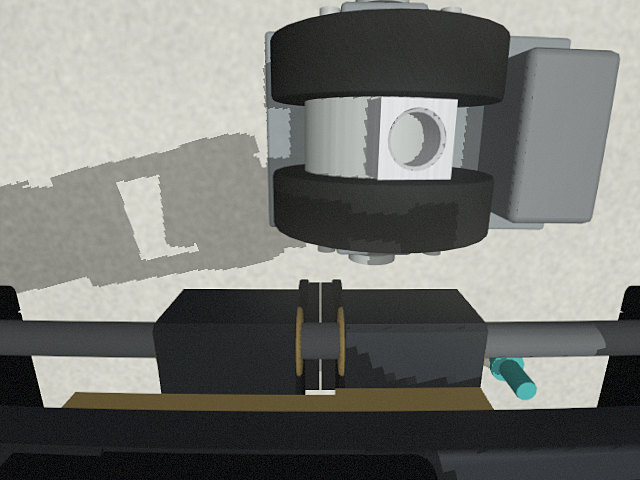

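View pics/scene3.png

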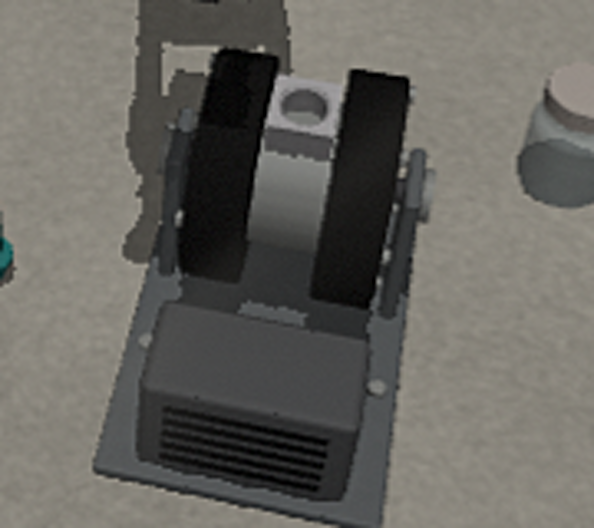

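The port is almost up, with its mouth centre at about (416,138) in the wrist view and zoom (304,106) in the scene view. I'll measure the angle from both.

```bash
python3 - <<'E'
from h import *
cw=bot.capture("wrist");cs=bot.capture("scene")
a=(416.5,138.5);b=(304/3.3+300-.35,106/3.3+200-.35)
print(cyl(cw,*a),cyl(cs,*b))
p,e=two(cw,a,cs,b);q=p-C;print(p,e,[q@T,q@N,q[2]])
w=cw["color"][:,:,::-1][80:200,290:480];cv2.imwrite("pics/w3z.png",cv2.resize(w,None,fx=4,fy=4,interpolation=2))
E
```

```text
(array([0.0113, 0.0036, 0.065 ]), np.float64(9.876608674769056), np.float64(0.0)) (array([0.0117, 0.0034, 0.065 ]), np.float64(10.213511542220338), np.float64(0.0))
[0.52391853 0.14042435 0.16467673] 0.0001025733990693543 [np.float64(0.011402583625995222), np.float64(0.0034946333698960288), np.float64(0.06467672741075306)]
```

View pics/w3z.png

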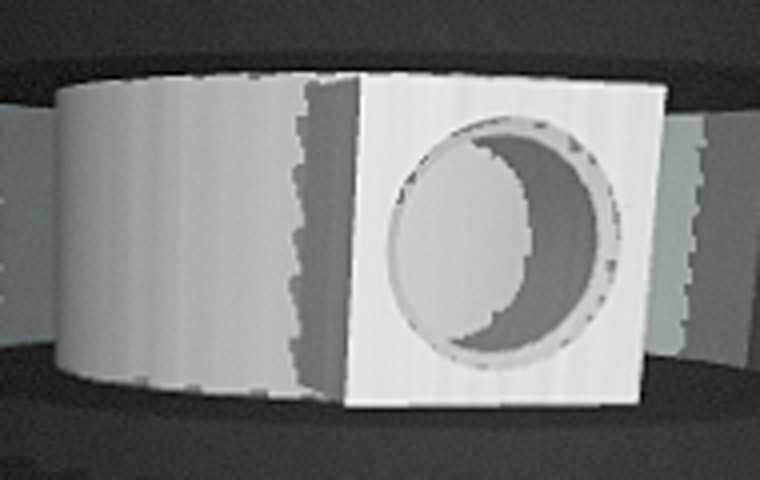

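```bash
python3 -m inch '{"dp":[[0,20,-15],[0,21,-15],[12,0,0],[10,0,0],[2,0,0],[0,0,0]],"yaw":[0,0,0,0,0,0]}' | grep -E "pos|force"
```

```text
position: [0.5071, 0.1034, 0.1829]
force: [-0.2, 0.8, -0.2]
```

```bash
python3 -m inch '{"dp":[[0.8,0,0],[0.7,0,0],[0,0,0]],"yaw":[0,0,0]}' | grep -E "pos|force"
```

```text
position: [0.5089, 0.1031, 0.1832]
force: [-0.7, 0.0, 0.5]
```

```bash
python3 -m inch '{"dp":[[0.8,0,0],[0.7,0,0],[0,0,0]],"yaw":[0,0,0]}' | grep -E "pos|force"
```

```text
position: [0.509, 0.1031, 0.1815]
force: [0.5, -0.4, 0.0]
```

```bash
python3 -m inch '{"dp":[[0.6,0,0],[0,0,0]],"yaw":[0,0]}' | grep -E "pos|force"
```

```text
position: [0.5092, 0.1031, 0.1809]
force: [0.2, -0.5, 1.0]
```

```bash
python3 -m inch '{"dp":[[0.6,0,0],[0,0,0]],"yaw":[0,0]}' | grep -E "pos|force"
```

```text
position: [0.5099, 0.103, 0.1808]
force: [0.1, -1.7, 3.2]
```

```bash
python3 -m inch '{"dp":[[0.5,0,0],[0,0,0]],"yaw":[0,0]}' | grep -E "pos|force"
```

```text
position: [0.5103, 0.1028, 0.1807]
force: [0.9, -1.6, 6.7]
```

```bash
python3 -m inch '{"dp":[[0.5,0,0],[0,0,0]],"yaw":[0,0]}' | grep -E "pos|force"
```

```text
position: [0.5108, 0.1027, 0.1806]
force: [-0.8, -1.8, 8.1]
```

```bash
python3 -m inch '{"dp":[[-0.2,-2,0],[-0.1,-2,0]],"yaw":[0,0]}' | grep -E "pos|force"
```

```text
position: [0.507, 0.1038, 0.1809]
force: [0.1, -0.6, 7.4]
```

```bash
python3 -m inch '{"dp":[[-0.2,-2,0],[-0.1,-2,0]],"yaw":[0,0]}' | grep -E "pos|force"
```

```text
position: [0.5029, 0.1049, 0.1811]
force: [-0.0, -1.5, 7.2]
```

```bash
python3 -m inch '{"dp":[[-0.1,-2,0],[0,-2,0],[0,0,0]],"yaw":[0,0,0]}' | grep -E "pos|force"
```

```text
position: [0.4985, 0.1062, 0.1811]
force: [-0.8, -1.9, 8.0]
```

```bash
python3 -m inch '{"dp":[[-1,0,0],[-3,0,0],[-12,0,0],[-14,0,10],[0,0,15],[0,0,0],[0,0,0],[0,0,0]],"yaw":[0,0,0,0,0,0,0,0]}'| grep -E "time|pos|force"
python3 -c "
from h import *
for n in ['wrist','scene']:
    c=bot.capture(n);cv2.imwrite('pics/%s4.png'%n,c['color'][:,:,::-1] if n=='wrist' else cv2.resize(c['color'][200:360,300:480,::-1],None,fx=3.3,fy=3.3,interpolation=2))
"
```

```text
time_s: 17.72
position: [0.4907, 0.0825, 0.2094]
force: [0.2, -0.2, 0.1]
```

View pics/wrist4.png

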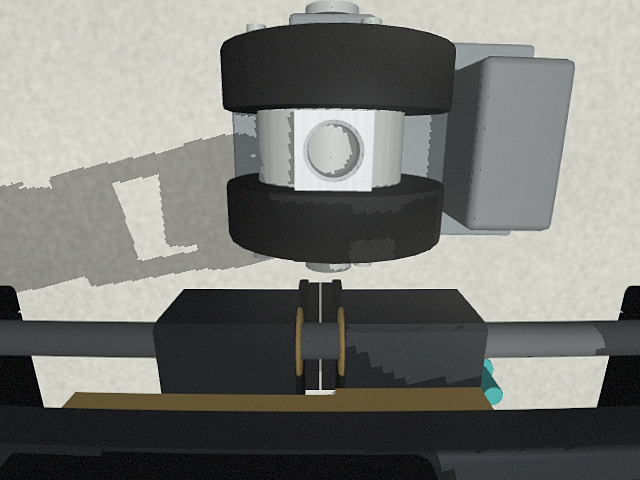

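View pics/scene4.png

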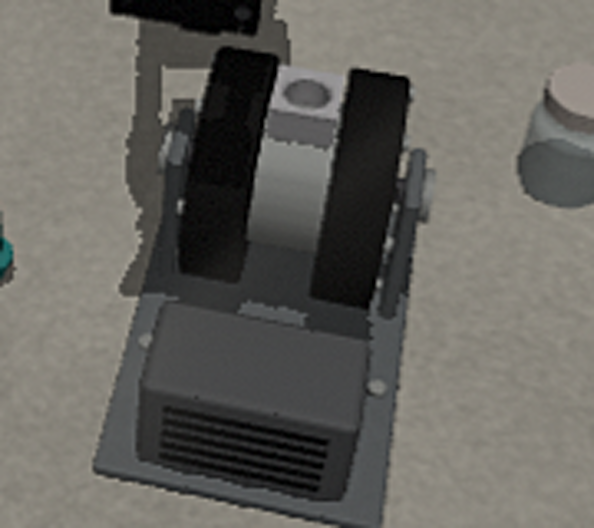

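```bash
python3 - <<'E'
from h import *
cw=bot.capture("wrist");cs=bot.capture("scene")
w=cw["color"][:,:,::-1];cv2.imwrite("pics/w4z.png",cv2.resize(w[90:210,240:430],None,fx=4,fy=4,interpolation=2))
a=(333.7,150.5);b=(307/3.3+300-.35,94.5/3.3+200-.35)
print(cyl(cw,*a),cyl(cs,*b))
p,e=two(cw,a,cs,b);q=p-C;print(p,e,[q@T,q@N,q[2]])
# hub ends at axle height .1
for u,v in [(328,267),(332,7)]:
    q=onz(cw,u,v,.1)-C;print('hub',q@T,q@N)
s=bot.read_state();print(s['position'],cw['pose'][:3,3])
E
```

```text
(array([0.0008, 0.0029, 0.066 ]), np.float64(0.6601004306130523), np.float64(0.0)) (array([0.0028, 0.004 , 0.0659]), np.float64(2.445405610121313), np.float64(0.0))
[0.51368142 0.14305832 0.16418166] 0.0010614899190550544 [np.float64(0.0008325747182128442), np.float64(0.0033892947370075047), np.float64(0.0641816640254711)]
hub -0.0005544151622148413 -0.0801498713572631
hub 0.0013684307386237523 0.08414658992162766
[0.49082719 0.08262888 0.20946899] [0.50997352 0.15362783 0.36054219]
```

View pics/w4z.png

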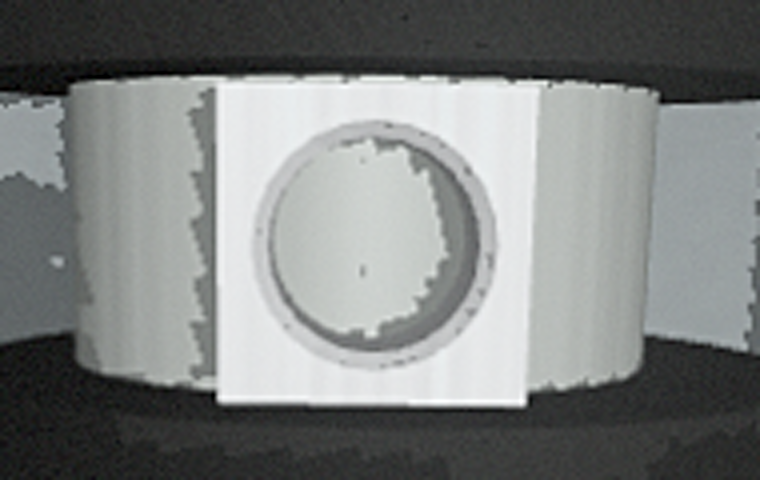

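The port now points up to within about 2° and the drum is untouched. Next I'll move over to view the plug from the matching offset.

```bash
python3 -m inch '{"dp":[[0,5.4,28.6],[0,5.4,28.6],[0,5.4,28.6],[0,5.4,28.6],[0,5.4,28.6],[0,5.4,28.6],[0,5.4,28.6],[0,5.4,28.6],[0,5.4,28.6],[0,5.4,28.6],[0,0,0],[0,0,0],[0,0,0]],"yaw":[0,0,0,0,0,0,0,0,0,0,0,0,0]}' 46 | grep -E "time|pos|force|open"
python3 -c "
from h import *
c=bot.capture('wrist');cv2.imwrite('pics/wrist5.png',c['color'][:,:,::-1])
print(bot.read_state()['position'])
print(proj(c,[.4914,-.1476,.074]),proj(c,[.4914,-.1476,.035]))
"
```

```text
time_s: 19.0
position: [0.4681, -0.2073, 0.2095]
force: [0.1, -0.2, -0.5]
opening: 0.529
[ 0.46809326 -0.20678572  0.20953637]
(np.float64(330.4748884141774), np.float64(144.3419745709508)) (np.float64(329.33106716453653), np.float64(142.66403828352367))
```

View pics/wrist5.png

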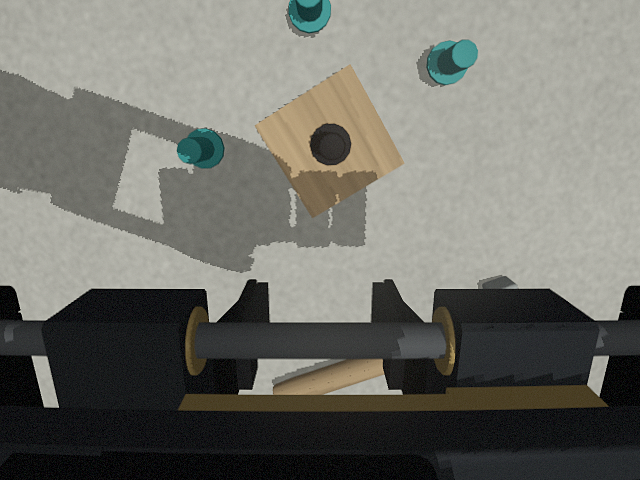

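The wrist view shows the plug's flange centred at about (330,144), matching the two-view estimate of (330.5,144.3).

```bash
python3 - <<'E'
from h import *
c=bot.capture("wrist");g=c["color"].max(2)
m=np.zeros_like(g);m[115:172,300:362]=(g[115:172,300:362]<75)
k,_=cv2.findContours(m,0,1);k=max(k,key=cv2.contourArea)
print(cv2.minEnclosingCircle(k),cv2.contourArea(k))
(u,v),r=cv2.minEnclosingCircle(k)
p=onz(c,u,v,.035);ps=np.mean([bot.read_state()['position']],0);print(p,ps)
d=p-ps;print('ty',d@T*1e3,'tz',-d@N*1e3, bot.read_state()['tcp_rot'].round(3).tolist())
R=bot.read_state()['tcp_rot'];print(R.T@d*1e3)
E
```

```text
((330.5, 144.5), 20.988191604614258) 1261.5
[ 0.49189156 -0.14874065  0.035     ] [ 0.4681649  -0.20658053  0.20960457]
ty 7.948128940483821 tz -62.009943125195804 [[-0.001, 0.966, -0.26], [0.001, -0.26, -0.966], [-1.0, -0.001, -0.001]]
[174.6419139    8.0816201  -61.88739892]
```

```bash
python3 -m inch '{"dp":[[0,2.7,-20.7],[0,2.7,-20.7],[0,2.6,-20.6],[25,0,0],[25,0,0],[25,0,0],[15,0,0],[0,0,0],[0,0,0]],"yaw":[0,0,0,0,0,0,0,0,0]}' | grep -E "time|pos|force|open"
python3 -c "
from h import *
c=bot.capture('wrist');cv2.imwrite('pics/wrist6.png',c['color'][:,:,::-1])
c=bot.capture('side');cv2.imwrite('pics/side6.png',cv2.resize(c['color'][230:380,270:450,::-1],None,fx=3.3,fy=3.3,interpolation=2))
print(bot.read_state()['position'])
"
```

```text
time_s: 19.85
position: [0.4919, -0.1489, 0.1194]
force: [0.2, 0.3, 0.7]
opening: 0.53
[ 0.49307267 -0.14997038  0.12082   ]
```

View pics/wrist6.png

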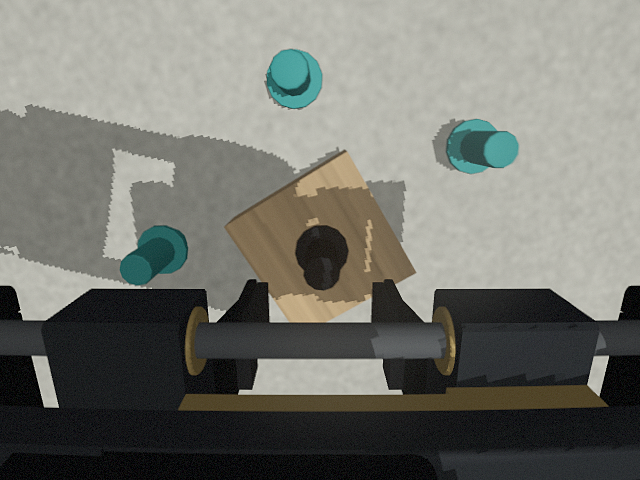

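View pics/side6.png

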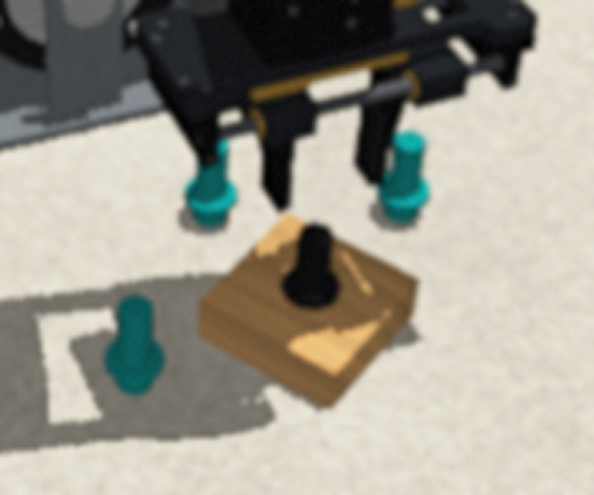

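```bash
python3 -c "
from h import *
c=bot.capture('wrist');s=bot.read_state()
p=onz(c,321,272.5,.074);f=onz(c,321.5,250,.035);print(p,f,s['position']);print(s['tcp_rot'].T@(p-s['position'])*1e3,s['tcp_rot'].T@(f-s['position'])*1e3)
"
```

```text
[ 0.49340157 -0.15019011  0.074     ] [ 0.49397857 -0.14977814  0.035     ] [ 0.49324931 -0.15027833  0.12110302]
[ 4.71030995e+01  4.45277378e-03 -1.53381474e-01] [86.10377636  0.35522295 -0.72505138]
```

```bash
python3 -m inch '{"dp":[[25,0,0],[20,0,0],[15,0,0],[6,0,0],[3,0,0],[0,0,0],[0,0,0]],"yaw":[0,0,0,0,0,0,0]}' | grep -E "time|pos|force|open"
python3 -m inch '{"dp":[[0,0,0],[0,0,0],[0,0,0],[0,0,0],[0,0,0],[0,0,0]],"yaw":[0,0,0,0,0,0]}' 0 | grep -E "time|pos|force|open"
```

```text
time_s: 20.58
position: [0.493, -0.1506, 0.0518]
force: [0.3, -0.2, 0.5]
opening: 0.531
time_s: 21.08
position: [0.4925, -0.1503, 0.0511]
force: [-0.8, -0.5, 2.4]
opening: 0.222
```

Gripped: the opening is about 19.3 mm on the 20 mm knob. Lifting now.

```bash
python3 -m inch '{"dp":[[-5,0,0],[-20,0,0],[-25,0,0],[-25,0,0],[-25,0,0],[-25,0,0],[-25,0,0],[-25,0,0],[-10,0,0],[0,0,0],[0,0,0]],"yaw":[0,0,0,0,0,0,0,0,0,0,0]}' | grep -E "time|pos|force|open"
python3 -m inch '{"dp":[[0,-2,-15],[0,-5,-26],[0,-5,-26],[0,-5,-26],[0,-5,-26],[0,-5,-26],[0,-5,-26],[0,-5,-26],[0,-5,-26],[0,-5,-26],[0,-5,-26],[0,-2.5,-12],[0,0,0],[0,0,0],[0,0,0]],"yaw":[0,0,0,0,0,0,0,0,0,0,0,0,0,0,0]}' | grep -E "time|pos|force|open|\[\["
python3 -c "
from h import *
for n in ['wrist','scene','side']:
    c=bot.capture(n);a=c['color'][:,:,::-1]
    if n=='scene':a=cv2.resize(a[150:310,300:480],None,fx=3.3,fy=3.3,interpolation=2)
    if n=='side':a=cv2.resize(a[80:260,200:380],None,fx=3.3,fy=3.3,interpolation=2)
    cv2.imwrite('pics/%s7.png'%n,a)
print(bot.read_state()['position'],bot.read_state()['force'])
"
```

```text
time_s: 22.0
position: [0.492, -0.1501, 0.2356]
force: [-0.3, -0.5, -1.6]
opening: 0.225
time_s: 23.25
position: [0.5142, 0.1399, 0.235]
tcp_rot: [[-0.002, 0.965, -0.262], [-0.001, -0.262, -0.965], [-1.0, -0.002, 0.001]]
force: [-1.4, -0.4, -0.2]
opening: 0.221
[0.51463901 0.13970733 0.23567559] [ 0.52507391  1.05879777 -0.82680853]
```

View pics/wrist7.png

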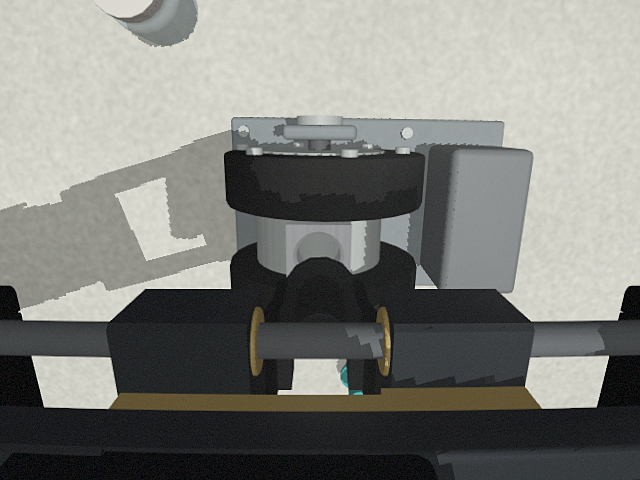

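View pics/scene7.png

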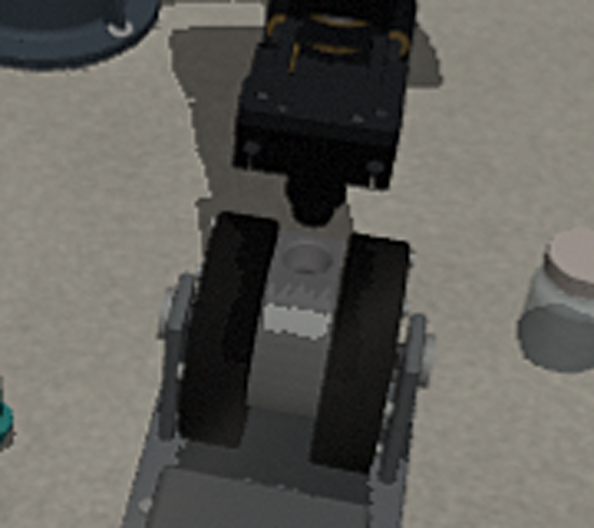

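View pics/side7.png

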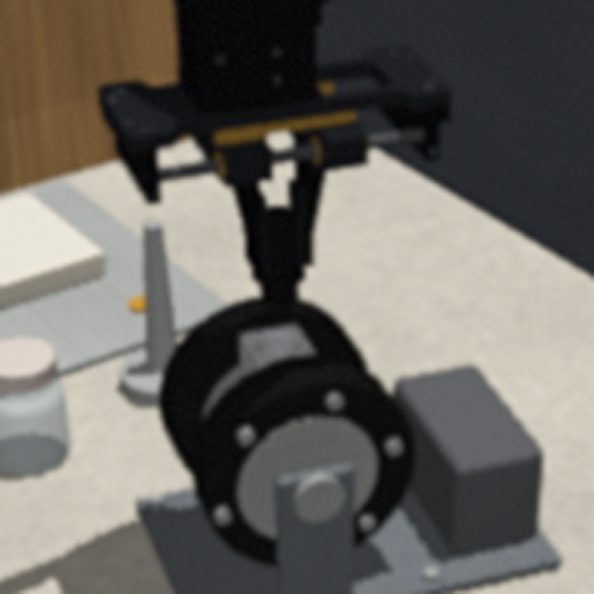

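```bash
python3 - <<'E'
from h import *
cs=bot.capture("scene");cd=bot.capture("side");cw=bot.capture("wrist");s=bot.read_state();p=s["position"];print(p)
Z=lambda q:((q[0]+.35-300)*3.3,(q[1]+.35-150)*3.3)
for dz in (-.037,-.021,):
    print('plug scene',Z(proj(cs,p+[0,0,dz])),'side',[ (proj(cd,p+[0,0,dz])[i]+.35-(200,80)[i])*3.3 for i in (0,1)])
q=p.copy();q[2]=.166
print('port below scene',Z(proj(cs,q)),'wrist',proj(cw,q))
cv2.imwrite("pics/s8.png",cv2.resize(cs["color"][195:250,370:420,::-1],None,fx=11,fy=11,interpolation=2))
cv2.imwrite("pics/w8.png",cv2.resize(cw["color"][200:300,240:400,::-1],None,fx=5,fy=5,interpolation=2))
E
```

```text
[0.51479106 0.14017196 0.23594437]
plug scene (np.float64(308.45327600059073), np.float64(214.90045498323906)) side [np.float64(280.0142156380414), np.float64(298.88362051008016)]
plug scene (np.float64(311.8754858668707), np.float64(192.95032187252858)) side [np.float64(279.41934284532476), np.float64(275.8814146450602)]
port below scene (np.float64(301.68617427026544), np.float64(258.35569367021566)) wrist (np.float64(320.45099826554394), np.float64(258.4028508068094))
```

View pics/s8.png

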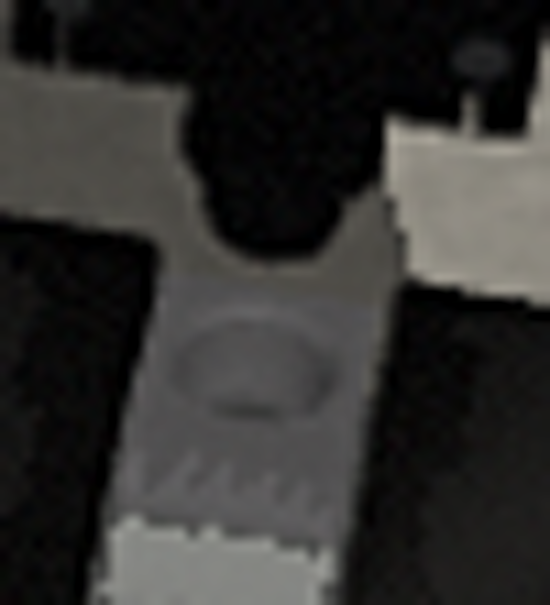

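View pics/w8.png

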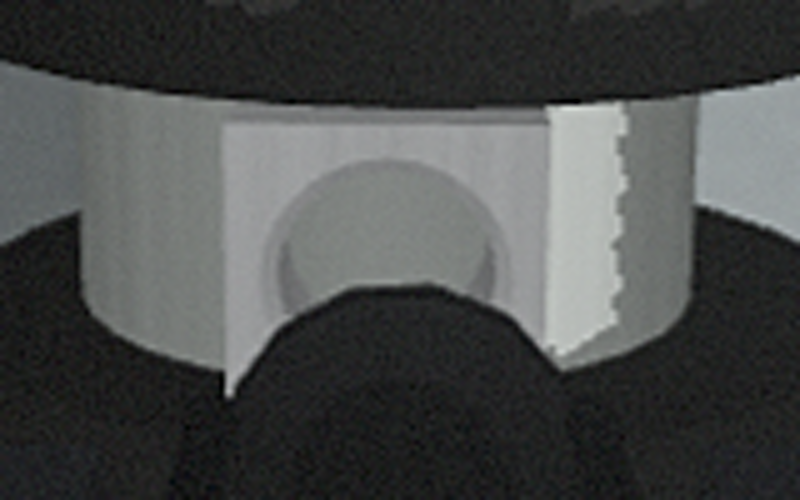

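```bash
python3 - <<'E'
from h import *
cw=bot.capture("wrist");s=bot.read_state();p=s["position"]
print('flange far edge pred',proj(cw,p+N*.017+[0,0,-.016]),proj(cw,p+N*.017+[0,0,-.021]),'seen (318,257)')
q=p.copy();q[2]=.166
print('mouth far pred',proj(cw,q+N*.015),'L',proj(cw,q-T*.015),'R',proj(cw,q+T*.015),'seen far (317.3,231.6), L 292.6 R 342.4')
print('block L',proj(cw,q-T*.019+N*.019),'R',proj(cw,q+T*.019+N*.019),'seen 284.8,225; 349.4,225')
E
```

```text
flange far edge pred (np.float64(320.2923792261402), np.float64(260.4229874743889)) (np.float64(320.29088045622314), np.float64(256.93920258396)) seen (318,257)
mouth far pred (np.float64(320.2918584601738), np.float64(233.91839672141987)) L (np.float64(295.009644615992), np.float64(258.5447218711022)) R (np.float64(345.76205976149004), np.float64(258.3713896622121)) seen far (317.3,231.6), L 292.6 R 342.4
block L (np.float64(287.4015305539914), np.float64(227.34642741153337)) R (np.float64(353.14192853072325), np.float64(227.11261163712854)) seen 284.8,225; 349.4,225
```

```bash
python3 -m inch '{"dp":[[8,-0.7,-0.7],[12,0,0],[8,0,0],[0,0,0],[0,0,0]],"yaw":[0,0,0,0,0]}' | grep -E "time|pos|force|open"
```

```text
time_s: 24.02
position: [0.5137, 0.1418, 0.2071]
force: [-0.0, -0.1, -0.5]
opening: 0.217
```

```bash
python3 -m inch '{"dp":[[1.5,0,0],[1.5,0,0],[0,0,0]],"yaw":[0,0,0]}' | grep -E "time|pos|force|open"
```

```text
time_s: 24.27
position: [0.5143, 0.1419, 0.2049]
force: [0.2, -0.1, -1.3]
opening: 0.22
```

```bash
python3 -m inch '{"dp":[[1.5,0,0],[1,0,0],[0,0,0]],"yaw":[0,0,0]}' | grep -E "time|pos|force|open"
```

```text
time_s: 24.52
position: [0.5141, 0.1419, 0.2023]
force: [-0.1, -0.1, -0.6]
opening: 0.22
```

```bash
python3 -m inch '{"dp":[[1.5,0,0],[1,0,0],[0,0,0]],"yaw":[0,0,0]}' | grep -E "time|pos|force|open"
```

```text
time_s: 24.77
position: [0.514, 0.1419, 0.1996]
force: [-0.7, -0.2, -0.2]
opening: 0.223
```

```bash
python3 -m inch '{"dp":[[1.5,0,0],[1,0,0],[0,0,0]],"yaw":[0,0,0]}' | grep -E "pos|force|open"
```

```text
position: [0.514, 0.1419, 0.1971]
force: [-0.6, 0.1, -0.7]
opening: 0.22
```

```bash
python3 -m inch '{"dp":[[1.5,0,0],[1,0,0],[0,0,0]],"yaw":[0,0,0]}' | grep -E "pos|force|open"
```

```text
position: [0.514, 0.1419, 0.1946]
force: [-0.8, 0.4, -0.3]
opening: 0.22
```

```bash
python3 -m inch '{"dp":[[1.5,0,0],[1,0,0],[0,0,0]],"yaw":[0,0,0]}' | grep -E "pos|force|open"
```

```text
position: [0.514, 0.1419, 0.1921]
force: [-0.3, -0.9, -0.8]
opening: 0.216
```

```bash
python3 -m inch '{"dp":[[1,0,0],[1,0,0],[0,0,0]],"yaw":[0,0,0]}' | grep -E "pos|force|open"
```

```text
position: [0.514, 0.1419, 0.1901]
force: [-0.3, -0.3, -0.8]
opening: 0.22
```

```bash
python3 -m inch '{"dp":[[1,0,0],[0.5,0,0],[0,0,0]],"yaw":[0,0,0]}' | grep -E "pos|force|open"
```

```text
position: [0.5141, 0.1419, 0.1887]
force: [-0.1, -0.1, 0.0]
opening: 0.222
```

```bash
python3 -m inch '{"dp":[[0.7,0,0],[0.3,0,0],[0,0,0]],"yaw":[0,0,0]}' | grep -E "pos|force|open"
```

```text
position: [0.5141, 0.1419, 0.1878]
force: [-0.1, -0.3, -0.3]
opening: 0.217
```

```bash
python3 -m inch '{"dp":[[0.7,0,0],[0.3,0,0],[0,0,0]],"yaw":[0,0,0]}' | grep -E "pos|force|open"
```

```text
position: [0.5142, 0.1419, 0.1871]
force: [-1.6, 0.6, 2.5]
opening: 0.221
```

```bash
python3 -m inch '{"dp":[[0.7,0,0],[0.3,0,0],[0,0,0]],"yaw":[0,0,0]}' | grep -E "pos|force|open"
```

```text
position: [0.5144, 0.1419, 0.1871]
force: [-1.3, -0.8, 8.7]
opening: 0.218
```

Contact came at z = 0.1871, which is the predicted seat. I'll unload, release and lift clear.

```bash
python3 -m inch '{"dp":[[-0.7,0,0],[0,0,0],[0,0,0]],"yaw":[0,0,0]}' | grep -E "pos|force|open"
python3 -m inch '{"dp":[[0,0,0],[0,0,0],[0,0,0],[0,0,0],[0,0,0]],"yaw":[0,0,0,0,0]}' 46 | grep -E "pos|force|open"
python3 -m inch '{"dp":[[-5,0,0],[-15,0,0],[-25,0,0],[-25,0,0],[-5,0,20],[0,0,25],[0,0,15],[0,0,0],[0,0,0],[0,0,0]],"yaw":[0,0,0,0,0,0,0,0,0,0]}' | grep -E "time|pos|force|open"
python3 -c "
from h import *
for n in ['wrist','scene','side']:
    c=bot.capture(n);a=c['color'][:,:,::-1]
    if n=='scene':a=cv2.resize(a[150:310,300:480],None,fx=3.3,fy=3.3,interpolation=2)
    if n=='side':a=cv2.resize(a[80:260,200:380],None,fx=3.3,fy=3.3,interpolation=2)
    cv2.imwrite('pics/%s9.png'%n,a)
print(bot.read_state()['position'],bot.read_state()['force'])
"
```

```text
position: [0.5144, 0.1419, 0.1871]
force: [-1.3, 0.3, 5.9]
opening: 0.222
position: [0.514, 0.1419, 0.1862]
force: [-0.6, -0.1, -1.3]
opening: 0.492
time_s: 28.27
position: [0.4988, 0.0843, 0.2617]
force: [0.1, -0.4, -0.8]
opening: 0.532
[0.49866756 0.08467968 0.261471  ] [-0.11778906  0.3349503   0.04510975]
```

View pics/wrist9.png

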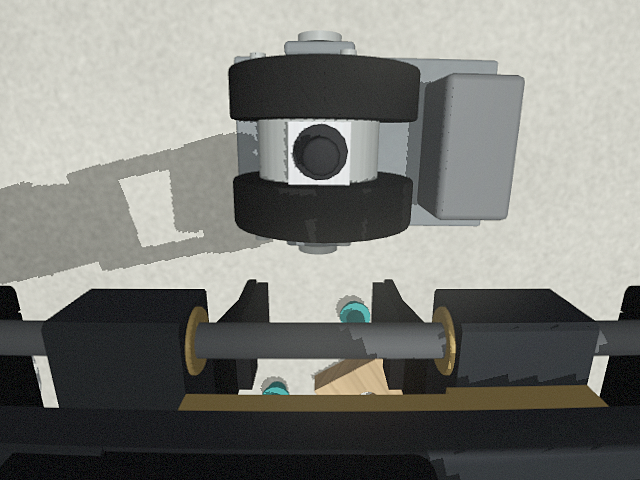

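View pics/scene9.png

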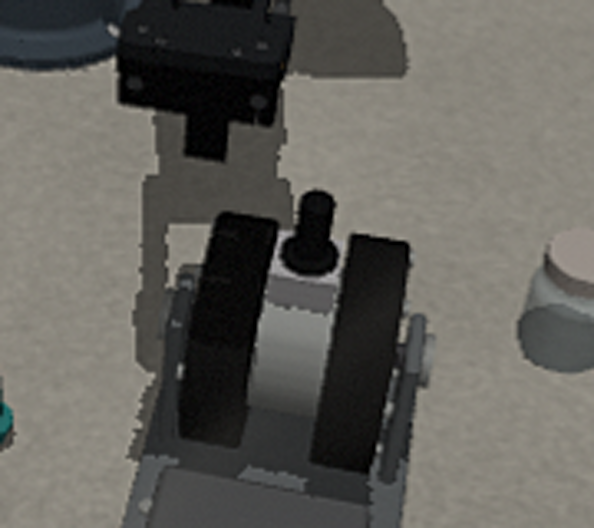

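View pics/side9.png

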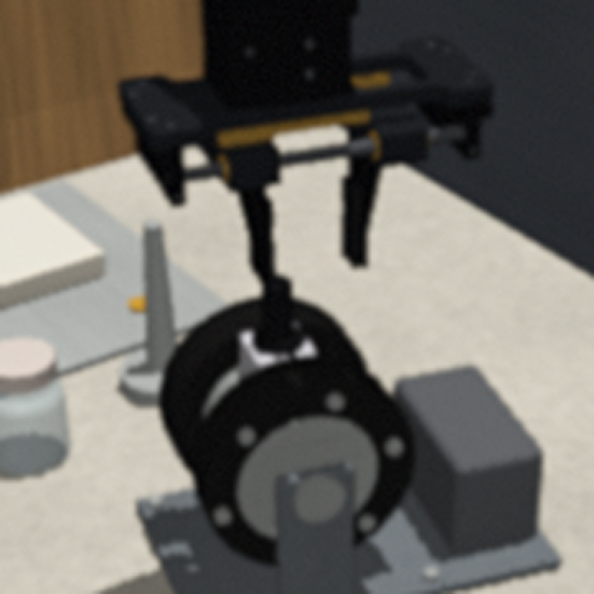

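The plug stands upright in the port with its flange flush on the block: wrist (320,152), knob top at scene zoom (317,198). I'll triangulate the height and tilt before handing in.

```bash
python3 - <<'E'
from h import *
cw=bot.capture("wrist");cs=bot.capture("scene")
g=cw["color"].max(2);cv2.imwrite("pics/w9z.png",cv2.resize(cw["color"][110:195,275:365,::-1],None,fx=7,fy=7,interpolation=2))
f=lambda x,y:(x/3.3+300-.35,y/3.3+150-.35)
for nm,a,b in [('knob',(319.5,156),f(317,198))]:
    p,e=two(cw,a,cs,b);q=p-C;print(nm,p,e,[q@T,q@N,q[2]])
q=onz(cw,320,152,.171)-C;print('flange',q@T,q@N)
E
```

```text
knob [0.51400139 0.14357037 0.21058714] 0.00014001408995628094 [np.float64(0.0010091172815278348), np.float64(0.003966706441133002), np.float64(0.11058713650543142)]
flange 0.0012255196268366455 0.003765468292349041
```

View pics/w9z.png

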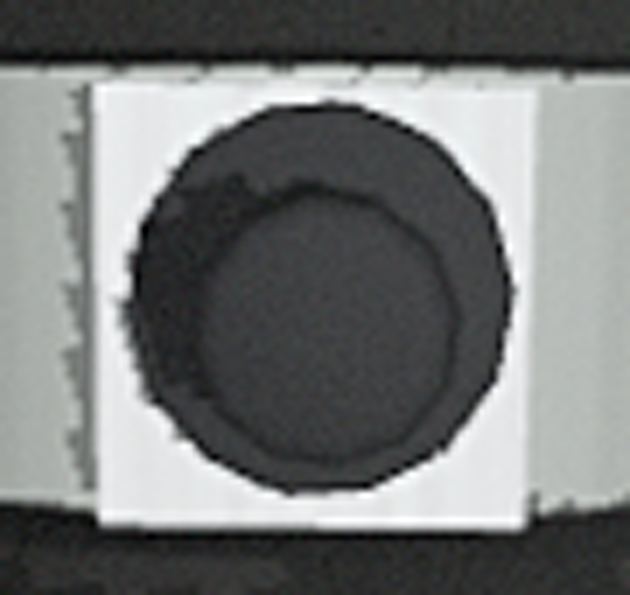

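The knob top is at z = 0.2106 against an expected 0.210, the plug is vertical to within about 1°, and it sits centred on the block. Handing in.

```bash
python3 -c "
from rig import bot
print(bot.hand_in())"
```

```text
the job is handed in; nothing more can be done
None
```

The plug is seated fully home in the upright port, and I handed the job in at about 29 s of the 72 s allowed. No verdict was reported.

**What I did:** I stroked the left tread with the closed fingertips, two long strokes and one short one, and then lifted clear so the drum rested with its port up. I then gripped the black plug by its knob and lowered it into the port until it stopped at the predicted height. Finally I released it and backed the arm away.

**Forces:** The highest reading I saw was about 15 N while stroking and about 9 N while seating, against the 25 N limit. These are readings taken between short moves, not a continuous record.

**Last checks:**
- **Seating:** the knob top was at 0.2106 m against an expected 0.210 m. The flange lay centred and flush on the block.
- **Port angle:** before the plug went in, the wrist view gave about 0.7° off vertical and the scene view about 2.4°. They disagree slightly, but both are well inside the 8.6° allowed.
- **Plug tilt:** about 1° or less.
- **Other objects:** my moves stayed clear of the jar, hammer and mandrel. The jar and mandrel looked undisturbed in the last pictures. The hammer was out of those views, so I did not check it again.

My first estimate of the tumbler's centre was about 3 to 4 mm out along the axle. I corrected for that by measuring the port and plug directly, and the plug went in with no resistance until the flange met the block.

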